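Slide the white reference tile under the reader's head and start the check

TASK

Do the reader's white-tile check with fingertips alone, picking nothing up: press the ribbed orange pad down to unlock the slide, keep it held down while you push the slide fully home against its end stop under the reading head, then let the pad spring back up so that the slide is locked there. Only when it is home, press the green start key on the reader's panel right down and let it go. Do not touch the white tile, which must stay in its seat, and leave the other things on the bench where they are.

Things in the scene. Friction and masses are not known exactly. Their poses are not given: they have to be found in the camera images.
- reader: bench reflectance reader, fixed: slate-grey foot 384x130 mm, carriage on rails, head at the far end, panel on the right. Origin on the bench on the bed's centre line; +x along the rails towards the head (the way the slide goes in), +y left, z up. In its frame (mm) the foot spans x -182..202, y -65..65; panel x -158..-42, y -125..-63, 28 high, its screen 48. Yaw -0.1 to 0.4 rad
- read_spot (a point): point 65 mm above the bench under the centre of the reader's optics, 100 mm along the reader's +x from its origin; the tile's centre lies under it when the slide is home. The head over it spans x 55..201, y -56..56 mm in the reader's frame; underside of its optics 80 mm, top 136 mm above the bench
- slide (a joint): carriage along the reader's +x, in m: 0 = pulled right out, 0.12 = home against the end stop under the head; starts at one of the lock's 8 mm steps from 0 to about 0.04. While the orange pad is up, blades between rack pins hold it (over 40 N, about 1 mm play each way); with the pad down it slides with about 2 N. If the pad is let up on the way it catches at the next step
- lock (a joint): travel of the orange pad in m: 0 = up, slide locked; 0.006 = right down at its stop, slide free (it comes free at about 0.0035). Springs back up when let go, at home only if the slide is within about 1 mm of its end stop; pressing takes 5 N at first, 6.2 N at the bottom, then it meets a hard stop
- start_key (a joint): travel of the green start key in m: 0 = up, 0.005 = right down; springs back; about 4 N to press fully
- lock_pad (a point): centre of the top of the ribbed orange pad, 44 mm along the slide x 38 mm across, 76 mm above the bench when up, 70 when down; rides with the carriage. Dark raised ends (tops 83 mm up, 49 mm clear between) stand before and behind it: a finger on the pad can push on the front one; the sides are 69 mm high. With the slide home it is 70 mm short of the head's face. Axes as the reader's
- start_key_top (a point): centre of the top of the green start key, 20 mm across, about 41 mm above the bench when up; it stands 5 mm proud of a dark round collar 36 mm across on the reader's panel. Axes as the reader's; the sloping screen begins 34 mm beyond it in the reader's +x
- seat (a point): centre of the tile's seat on the carriage's top face, 57 mm above the bench, 115 mm ahead of the pad's centre; the black seat ring is 86 mm across and 6 mm high. Axes as the reader's
- tile (a joint): height in m by which the white ceramic disc (71 mm across, 9 mm thick) is lifted straight up out of the seat ring: 0 = seated. It only rests there and rides with the carriage; not to be touched or lifted
- tile_centre (a point): centre of the white tile's top face, 66 mm above the bench when seated, 115 mm ahead of the pad's centre along the reader's +x
- sample_pan: shallow round metal pan of brown soil, 104 mm across, 6 high; origin under its centre; a bystander right of the reader
- beaker: small clear glass beaker, about 55 mm across, 68 high; origin under its centre; a bystander, right of the pan
- open_tin: lidless aluminium moisture tin, 60 mm across, 36 high; origin under its centre; a bystander left of the reader
- crucible: small white porcelain crucible, 45 mm across, 37 high; origin under its centre; a bystander to the right, beyond the beaker
- lab_timer: white timer with red, green and blue keys, 70x62x18 mm, lying flat; origin under its centre; a bystander far to the right. Its keys have nothing to do with the job

How it is judged:
By the outcome, as a careful person would: the job done as asked, in the order asked, and still so for the second after the job is handed in, with the robot touching nothing.
It also fails if it takes over 40 s, if anything falls off the work surface, if the arm or the gripper's body presses on something with over 40 N, if the wrist force passes 120 N, or if a joint passes its speed limit or range.

ROBOT

A 6-joint arm with a two-finger parallel gripper is mounted at the origin on a cart in front of the work surface, level with it; the furniture and walls round the work are solid. World frame = base frame: x ahead of the robot, y to its left, z up, the work surface at z = 0. Lengths are in m, angles in rad, forces in N, time in s.
With the tool pointing down it reaches from about 0.375 to 0.9 m from the base axis. Payload 3.1 kg.
Tool frame: the origin (TCP) lies between the finger pads; the fingertips stand 22 mm ahead of it and the grasp point (between the pads) lies 3 mm ahead of it; z points along the fingers, y is the line along which they close (so a half turn about z gives the same grasp; the last joint's range is limited). The gripper opens to 85 mm and grips with 20 to 120 N. Pads are 22 mm wide; open, the fingers measure 114 mm over their backs; the gripper's body (76 mm by 85 mm) begins 54 mm behind the grasp point. The pads swing forward as they close: fully open they stand 13 mm farther back than shut.
Start: joints at [-1.48, 0.527, 1.433, -0, 1.181, -0.178], TCP at [0.167, -0.602, 0.253] pointing down, gripper open.
Joint ranges: [-3.08, 3.08], [-0.75, 2.2], [0.22, 2.44], [-1.43, 4.57], [0, 2.65], [-2.85, 2.85]. Speed limits (rad/s): [2.79, 2.79, 3.14, 3.14, 3.14, 3.14].

INTERFACE

Orientations are given as a unit quaternion [x, y, z, w].
In Python, from workcell import * gives the robot as it stands.
- The arm moves only by the tool carry_out, never from a script. Its argument "targets" is a list of rows, each a list of 5 numbers: the shift along the tool's x, y, z in m, then the turn about the tool's z in degrees, then the finger opening in m, from 0 to 0.0854. In form: [[x, y, z, twist, hand], ...]. A call has 1 to 12 rows; each row is the pose to reach, as a shift and turn from the pose commanded when the call began, along the tool's axes at that moment; what a row does not reach only later rows make up. A row lasts 1/8 s, in which the tool goes at most 62.5 mm and 10.7 degrees, less where a joint would pass 70% of its speed; a pose out of reach is approached as far as the arm can. A call with a gripper value outside its range is refused whole. The fingers move at their own pace and stop on an object; "squeeze" is the grip in N (left out, the last holds). Time passes only in rows, so rows that repeat a pose let the fingers close. It gives the time, the measured TCP pose, the force, the opening and the grip force at its end, in the units of the state.
- sense(): the state, without advancing time (a new reading comes with each control period).
- camera(name): name is "side" or "top" or "wrist"; returns the picture (480x640x3 uint8, red, green, blue); there is no depth.
- calibration(name): a dict with "vfov" (degrees; the focal length in pixels is half the picture's height over the tangent of half this angle, whatever the lens; pixels are square), "cx", "cy" (the principal point, pixels), "extrinsics" (4x4, takes a point from camera to world coordinates). Camera axes: x right, y down, z forward; pixel columns grow to the right and rows downward; lengths in m; the calibration is good to about 2 mm. A picture is of the moment at which its call begins: read the wrist's pose just before it. calibration takes no time and is no camera call; for the wrist camera it gives the pose at the moment of the call.
- job_done(): hands the job in; it is judged then, once.
The state is a dict: "time_s": time; "joint_positions": joint angles; "dq": joint speeds; "tau": joint torques, N m; "position": TCP position; "eef_rot": TCP orientation; "contact_force": force on the tool from outside, world axes, zero at the start; "ft_torque": the same for the moment, N m; "opening": finger opening in m; "grasp_force": force on a finger pad.
Only numpy, scipy, OpenCV 4.12 (cv2) and the standard library are available. Lean on these libraries where they do the work, as an engineer would, in place of code of your own. Each camera call takes 0.05 s, during which the arm holds its last target. There are 200 camera calls.

## Working session

There is one attempt and no reset: what is moved stays moved. The work goes in short steps, Python scripts to look and compute and a tool call to move; the robot and the scene stay as the last step left them, time stands still between calls to the robot, and variables do not carry over. Pictures are saved under pics/ and viewed, at most 10 in all, crops included, and the job is handed in when it is done.

Besides the shell and the picture viewer there is one more tool, called after "Call:" in YAML: its name, and indented under it one key for each argument. carry_out: Moves the arm, as the interface text tells. Its arguments: {"type":"object","properties":{"targets":{"type":"array","items":{"type":"array","items":{"type":"number"}}},"squeeze":{"type":"number"}},"required":["targets"]}

```bash
mkdir -p pics
python3 - <<'E'
from workcell import *
import cv2,numpy as np
s=sense();print(s)
for n in("side","top"):
    c=calibration(n);print(n,c)
    cv2.imwrite(f"pics/{n}0.png",camera(n)[:,:,::-1])
E
```

```text
{'time_s': 0.0, 'joint_positions': array([-1.47948653e+00,  5.28448622e-01,  1.43389325e+00,  2.51279972e-05,
        1.18137150e+00, -1.78495019e-01]), 'dq': array([-0.00057656, -0.00083777,  0.00067841, -0.00045497, -0.00173275,
        0.00142095]), 'tau': array([-9.16560894e-04, -4.42349160e+01, -1.78023702e+01, -2.99240464e-04,
        8.40220047e-03,  1.98602078e-05]), 'position': array([ 0.16656653, -0.60171598,  0.25234721]), 'eef_rot': array([ 9.90914547e-01,  1.34488793e-01,  5.78162989e-05, -1.05884354e-03]), 'contact_force': array([ 0.40972497, -0.18851549, -0.08918008]), 'ft_torque': array([-0.04736362, -0.04522259,  0.02121983]), 'grasp_force': 0.0, 'opening': 0.0854466127680715}
side {'vfov': 48.30999456604263, 'cx': 316.5131016934634, 'cy': 232.56525065693114, 'extrinsics': array([[-0.99625682, -0.05161283,  0.06934308,  0.4460881 ],
       [-0.08564202,  0.48039839, -0.872859  ,  1.6084837 ],
       [ 0.01173842, -0.87553041, -0.4830204 ,  0.92591018],
       [ 0.        ,  0.        ,  0.        ,  1.        ]])}
top {'vfov': 55.08546473600608, 'cx': 321.5386053717031, 'cy': 238.08588384133202, 'extrinsics': array([[-0.01170124, -0.98144247,  0.1913995 ,  0.34278582],
       [-0.99989832,  0.00992436, -0.01023965,  0.1147711 ],
       [ 0.00815011, -0.19149985, -0.9814588 ,  1.31602956],
       [ 0.        ,  0.        ,  0.        ,  1.        ]])}
```

View pics/top0.png

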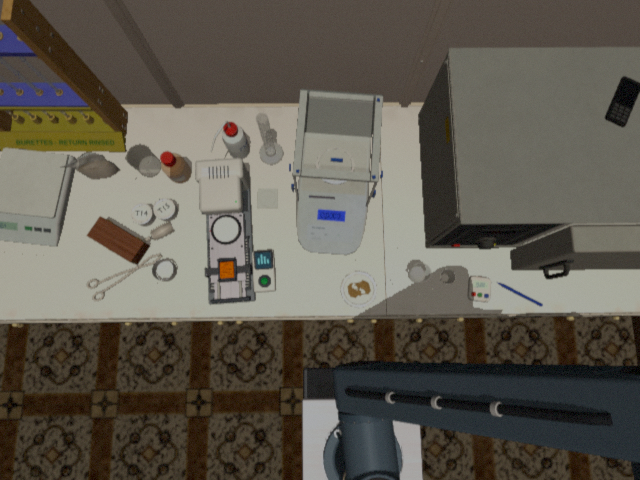

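View pics/side0.png

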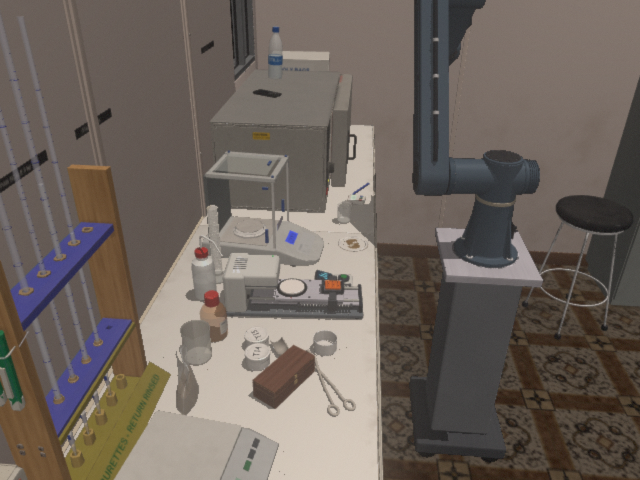

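The top view shows the orange pad at about (227,270), the tile at (226,230), the green key at (264,281) and the screen at (264,260). In the side view the pad is at about (333,285).

```bash
cat > h.py <<'E'
from workcell import *
import cv2,numpy as np
from scipy.spatial.transform import Rotation as R
def ray(c,u,v):
    f=240/np.tan(np.radians(c["vfov"])/2);E=np.array(c["extrinsics"])
    return E[:3,3],E[:3,:3]@np.array([(u-c["cx"])/f,(v-c["cy"])/f,1])
def plane(c,u,v,z):
    o,d=ray(c,u,v);return o+d*(z-o[2])/d[2]
def blob(img,lo,hi,box=None,amin=8):
    h=cv2.cvtColor(img,cv2.COLOR_RGB2HSV);m=cv2.inRange(h,lo,hi)
    if box:
        k=np.zeros_like(m);x0,y0,x1,y1=box;k[y0:y1,x0:x1]=1;m=m*k
    n,l,st,ce=cv2.connectedComponentsWithStats(m)
    return sorted([(int(st[i,4]),*ce[i].round(1),*st[i,:4].tolist()) for i in range(1,n) if st[i,4]>=amin],reverse=True)[:3],m
E
python3 - <<'E'
from h import *
b={"top":(190,150,290,310),"side":(220,240,380,330)}
for n in b:
    im=cv2.imread(f"pics/{n}0.png")[:,:,::-1].copy();c=calibration(n)
    for nm,lo,hi,z in(("pad",(5,150,120),(22,255,255),.076),("key",(45,100,40),(85,255,255),.041),("tile",(0,0,190),(180,60,255),.066)):
        bl,m=blob(im,lo,hi,b[n])
        for q in bl: print(n,nm,q,plane(c,q[1],q[2],z).round(4))
im=cv2.imread("pics/top0.png")[145:315,180:300];cv2.imwrite("pics/crop.png",cv2.resize(im,None,fx=3.5,fy=3.5,interpolation=2))
E
```

```text
top pad (219, np.float64(226.3), np.float64(269.7), 220, 262, 14, 17) [0.5001 0.3604 0.076 ]
top key (44, np.float64(264.0), np.float64(280.7), 261, 277, 7, 8) [0.4728 0.2623 0.041 ]
side pad (116, np.float64(332.3), np.float64(284.5), 325, 281, 16, 8) [0.4984 0.3676 0.076 ]
side key (8, np.float64(343.4), np.float64(275.8), 342, 275, 4, 3) [0.4703 0.2674 0.041 ]
side tile (4116, np.float64(327.5), np.float64(289.8), 228, 240, 147, 90) [0.5108 0.3804 0.066 ]
side tile (257, np.float64(291.7), np.float64(285.9), 280, 279, 24, 14) [0.6124 0.3717 0.066 ]
side tile (30, np.float64(235.9), np.float64(271.3), 231, 269, 10, 5) [0.7844 0.314  0.066 ]
```

View pics/crop.png

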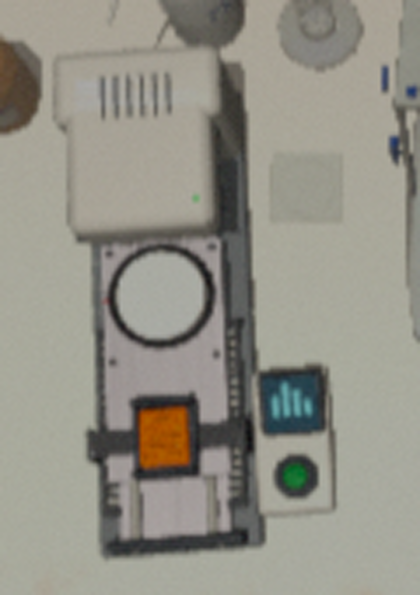

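The crop shows the carriage well short of the head. The tile centre is at top pixel (226.3,229.3), and the foot's edges are clear enough to give the yaw.

Run:
```python
from h import *
c=calibration("top");P=lambda a,b,z:plane(c,180+(a+.5)/3.5-.5,145+(b+.5)/3.5-.5,z)[:2]
p=P(165,436,.076);t=P(162,296,.066);k=P(296,477,.041)
for n,a,b in(("pad-tile",p,t),("ringR",P(228,540,.03),P(219,240,.03)),("footR",P(263,540,.02),P(250,240,.02)),("panelR",P(334,510,.028),P(327,368,.028)),("screenR",P(326,430,.04),P(322,372,.04))):
    d=b-a;print(n,a.round(4),b.round(4),np.hypot(*d).round(4),np.degrees(np.arctan2(d[1],d[0])).round(2))
print(p,t,k)
s=sense();r=R.from_quat(s["eef_rot"]).as_matrix();print(r.round(3))
for w in([.47,0,.25],[.5,.362,.2]): print((r.T@(np.array(w)-s["position"])).round(4))
```

```text
pad-tile [0.5014 0.3592] [0.6143 0.3666] 0.1131 3.77
ringR [0.4239 0.3161] [0.6687 0.3284] 0.2451 2.88
footR [0.4242 0.2898] [0.671  0.3045] 0.2472 3.41
panelR [0.4468 0.2326] [0.5616 0.2391] 0.1149 3.26
screenR [0.5095 0.2384] [0.5563 0.242 ] 0.047 4.4
[0.5014138  0.35915295] [0.61430731 0.36658236] [0.47214743 0.26165636]
[[ 0.964  0.267 -0.   ]
 [ 0.267 -0.964  0.002]
 [ 0.    -0.002 -1.   ]]
[ 0.4529 -0.4991  0.0036]
[ 0.5782 -0.8399  0.0543]
```

Call:
carry_out:
  targets:
    - [0.05, -0.05, 0, 0, 0]
    - [0.09, -0.1, 0, 0, 0]
    - [0.13, -0.145, 0, 0, 0]
    - [0.17, -0.19, 0, 0, 0]
    - [0.21, -0.235, 0, 0, 0]
    - [0.25, -0.28, 0, 0, 0]
    - [0.29, -0.325, 0, 0, 0]
    - [0.33, -0.37, 0, 0, 0]
    - [0.37, -0.41, 0, 0, 0]
    - [0.41, -0.455, 0, 6, 0]
    - [0.45, -0.5, 0, 12.1, 0]
    - [0.45, -0.5, 0, 12.1, 0]
  squeeze: 40

```text
time_s: 1.6
position: [0.4679, 0.0032, 0.2531]
eef_rot: [0.999, 0.033, 0.0, -0.0]
contact_force: [0.1, -0.7, -0.6]
opening: 0.0001
grasp_force: 0.0
```

Call:
carry_out:
  targets:
    - [0.01, -0.06, 0, 0, 0]
    - [0.02, -0.12, 0, 0, 0]
    - [0.03, -0.18, 0, 0, 0]
    - [0.04, -0.24, 0, 0, 0]
    - [0.05, -0.29, 0.0, 0, 0]
    - [0.056, -0.335, 0.03, 0, 0]
    - [0.056, -0.355, 0.05, 0, 0]
    - [0.056, -0.355, 0.05, 0, 0]
    - [0.056, -0.355, 0.05, 0, 0]

```text
time_s: 2.72
position: [0.5027, 0.3557, 0.2037]
eef_rot: [1.0, 0.029, 0.0, 0.0]
contact_force: [-0.0, -1.0, 1.0]
opening: 0.0
grasp_force: 0.0
```

Run:
```python
from h import *
s=sense();print(s["position"],s["eef_rot"],s["contact_force"])
c=calibration("wrist");im=camera("wrist");cv2.imwrite("pics/w1.png",im[:,:,::-1])
for nm,lo,hi,z in(("pad",(5,150,100),(22,255,255),.076),("key",(45,100,40),(85,255,255),.041)):
    for q in blob(im,lo,hi,amin=100)[0]: print(nm,q,plane(c,q[1],q[2],z).round(4))
```

```text
[0.50272822 0.35570658 0.20373593] [9.99583637e-01 2.88522900e-02 7.78677881e-05 3.03555750e-04] [-0.04215001 -0.99459397  0.95842525]
pad (2751, np.float64(312.1), np.float64(236.6), 287, 209, 51, 57) [0.5023 0.3594 0.076 ]
key (307, np.float64(423.4), np.float64(260.5), 414, 251, 20, 20) [0.4745 0.2623 0.041 ]
```

View pics/w1.png

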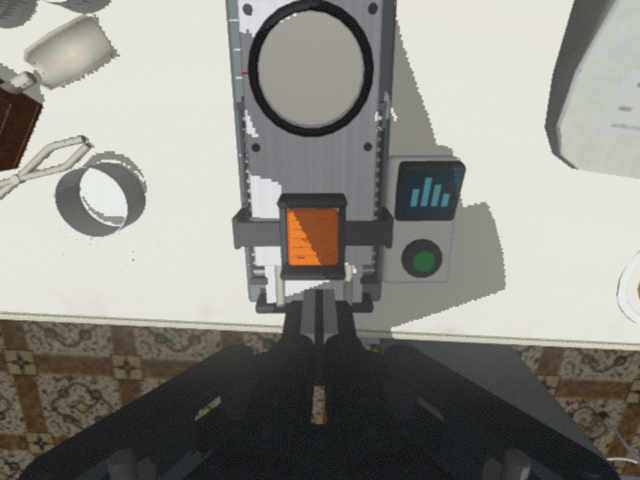

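The wrist view shows the orange pad at (312,237), the tile at (311,67) and the key at (423,260). Pad and tile line up along the tool's x, so the yaw is right. The pad is at about (0.502, 0.359).

Call:
carry_out:
  targets:
    - [0.005, -0.0037, 0.03, 0, 0]
    - [0.005, -0.0037, 0.06, 0, 0]
    - [0.005, -0.0037, 0.09, 0, 0]
    - [0.005, -0.0037, 0.1, 0, 0]
    - [0.005, -0.0037, 0.104, 0, 0]
    - [0.005, -0.0037, 0.108, 0, 0]
    - [0.005, -0.0037, 0.112, 0, 0]
    - [0.005, -0.0037, 0.112, 0, 0]

```text
time_s: 3.78
position: [0.508, 0.3612, 0.0927]
eef_rot: [1.0, 0.03, 0.001, -0.0]
contact_force: [-0.6, -2.8, 4.5]
opening: -0.0003
grasp_force: 2.7
```

Call:
carry_out:
  targets:
    - [0, 0, 0.0015, 0, 0]
    - [0, 0, 0.003, 0, 0]
    - [0, 0, 0.003, 0, 0]

```text
time_s: 4.15
position: [0.5089, 0.3613, 0.0918]
eef_rot: [1.0, 0.03, 0.003, -0.0]
contact_force: [-1.0, -3.0, 15.0]
opening: -0.0004
grasp_force: 7.1
```

Call:
carry_out:
  targets:
    - [0.004, 0, 0.003, 0, 0]
    - [0.009, 0, 0.003, 0, 0]
    - [0.016, 0, 0.003, 0, 0]
    - [0.024, 0, 0.003, 0, 0]
    - [0.032, 0, 0.003, 0, 0]
    - [0.04, 0, 0.003, 0, 0]
    - [0.048, 0, 0.003, 0, 0]
    - [0.056, 0, 0.003, 0, 0]
    - [0.064, 0, 0.003, 0, 0]
    - [0.07, 0, 0.003, 0, 0]
    - [0.075, 0, 0.003, 0, 0]
    - [0.075, 0, 0.003, 0, 0]

```text
time_s: 5.65
position: [0.5867, 0.3663, 0.0916]
eef_rot: [1.0, 0.029, 0.006, -0.001]
contact_force: [-0.3, -4.2, 20.0]
opening: -0.0003
grasp_force: 9.5
```

Run:
```python
from h import *
s=sense();print(s["position"],s["contact_force"])
im=camera("wrist");cv2.imwrite("pics/w2.png",im[:,:,::-1])
```

```text
[0.5866608  0.36627848 0.09160953] [-0.30507255 -4.16524979 20.02478888]
```

View pics/w2.png

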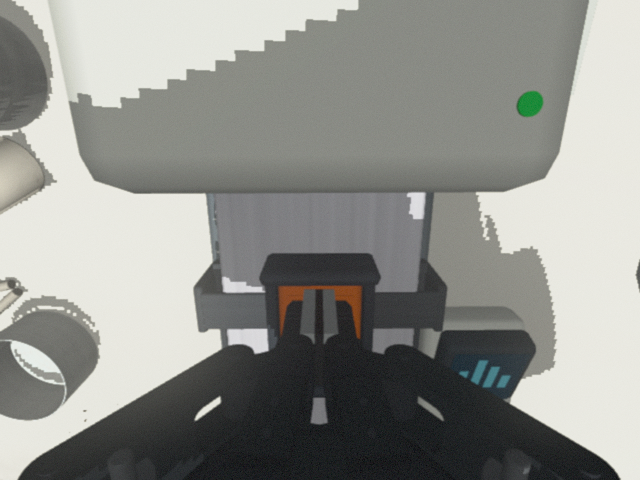

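The carriage is moving with the finger on the pad, and the tile has passed under the head. The front wall (rows 255-285) still lies ahead of the finger, so I'll push on.

Call:
carry_out:
  targets:
    - [0.003, 0, 0, 0, 0]
    - [0.007, 0, 0, 0, 0]
    - [0.011, 0, 0, 0, 0]
    - [0.014, 0, 0, 0, 0]
    - [0.017, 0, 0, 0, 0]
    - [0.02, 0, 0, 0, 0]
    - [0.022, 0, 0, 0, 0]
    - [0.024, 0, 0, 0, 0]
    - [0.026, 0, 0, 0, 0]
    - [0.028, 0, 0, 0, 0]
    - [0.03, 0, 0, 0, 0]
    - [0.03, 0, 0, 0, 0]

```text
time_s: 7.2
position: [0.5944, 0.3671, 0.0913]
eef_rot: [0.999, 0.03, -0.019, 0.003]
contact_force: [-39.1, -6.0, 48.2]
opening: -0.0005
grasp_force: 32.6
```

Call:
carry_out:
  targets:
    - [-0.004, 0, 0, 0, 0]
    - [-0.01, 0, 0, 0, 0]
    - [-0.014, 0, 0, 0, 0]
    - [-0.014, 0, 0, 0, 0]

```text
time_s: 7.7
position: [0.5937, 0.3671, 0.0915]
eef_rot: [1.0, 0.03, -0.003, 0.0]
contact_force: [-15.8, -2.5, 30.1]
opening: 0.0001
grasp_force: 17.4
```

Run:
```python
from h import *
s=sense();print(s["position"],s["contact_force"])
c=calibration("wrist");im=camera("wrist");cv2.imwrite("pics/w3.png",im[:,:,::-1])
print(np.array(c["extrinsics"]).round(4).tolist(),c["vfov"],c["cx"],c["cy"])
```

```text
[0.59371051 0.36705057 0.09147652] [-15.84486233  -2.47581615  30.10059687]
[[0.061, -0.9452, -0.3207, 0.6767], [-0.9981, -0.0575, -0.0202, 0.3712], [0.0006, 0.3213, -0.947, 0.2114], [0.0, 0.0, 0.0, 1.0]] 68.35409537555093 318.68479999319857 236.47122256187137
```

View pics/w3.png

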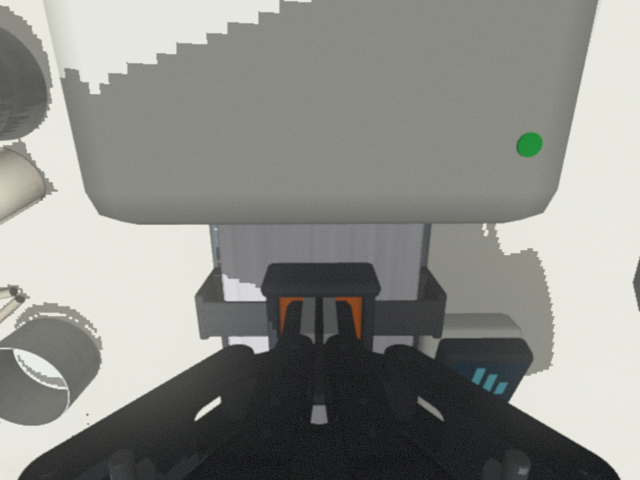

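The finger is now against the pad's front wall (rows 265-295). The head's edge is at row 223. I'll check the distance to home against the head edge and the wall.

Run:
```python
from h import *
c=calibration("wrist")
y=np.radians(3.4);ex=np.array([np.cos(y),np.sin(y)])
for z in(.08,.12,.136): print("head",z,plane(c,320,223,z)[:2]@ex)
print("wall front top",plane(c,320,264,.083)[:2]@ex,"wall back top",plane(c,320,296,.083)[:2]@ex)
print("tcp",sense()["position"][:2]@ex)
t=calibration("top")
im=camera("top");cv2.imwrite("pics/t2.png",im[:,:,::-1])
P=lambda a,b,z:plane(t,180+(a+.5)/3.5-.5,145+(b+.5)/3.5-.5,z)[:2]@ex
# top0 crop: head lower edge row 232-240, foot near end 553, panel near end 514, far 368
print("t0 headface",[(z,P(145,r,z).round(4)) for z,r in((.136,232),(.08,241))],"foot near",P(180,553,.03),"panel near/far",P(296,514,.028),P(296,366,.048),"pad0",np.array([.5023,.3594])@ex,"tile0",P(162,296,.066))
```

```text
head 0.08 0.6584237474553353
head 0.12 0.6703288051008343
head 0.136 0.6750908281590339
wall front top 0.6424685360090003 wall back top 0.6283405520318297
tcp 0.6144289924594898
t0 headface [(0.136, np.float64(0.6692)), (0.08, np.float64(0.6771))] foot near 0.43437782212487264 panel near/far 0.4587951803142258 0.5745896338283791 pad0 0.5227305762293079 tile0 0.6349666919082815
```

Call:
carry_out:
  targets:
    - [0, 0, -0.003, 0, 0]
    - [0, 0, -0.006, 0, 0]
    - [0, 0, -0.009, 0, 0]
    - [0, 0, -0.012, 0, 0]
    - [0, 0, -0.015, 0, 0]
    - [0, 0, -0.018, 0, 0]
    - [0, 0, -0.018, 0, 0]
    - [-0.008, 0, -0.018, 0, 0]
    - [-0.016, 0, -0.02, 0, 0]
    - [-0.016, 0, -0.04, 0, 0]
    - [-0.016, 0, -0.08, 0, 0]
    - [-0.016, 0, -0.09, 0, 0]

```text
time_s: 9.3
position: [0.5847, 0.3666, 0.1806]
eef_rot: [1.0, 0.029, 0.005, -0.002]
contact_force: [1.2, 0.5, -1.7]
opening: -0.0002
grasp_force: 0.0
```

Run:
```python
from h import *
s=sense();print(s["position"],s["eef_rot"],s["contact_force"],s["time_s"])
c=calibration("wrist");im=camera("wrist");cv2.imwrite("pics/w4.png",im[:,:,::-1])
q=blob(im,(5,150,60),(22,255,255),amin=100)[0];print(q)
y=np.radians(3.4);ex=np.array([np.cos(y),np.sin(y)])
for z in(.07,.076):print(z,plane(c,q[0][1],q[0][2],z),plane(c,q[0][1],q[0][2],z)[:2]@ex-.5227)
```

```text
[0.58466485 0.36661542 0.18056197] [ 0.99955913  0.02928668  0.00457941 -0.00169107] [ 1.17767042  0.52135517 -1.69638931] 9.3
[(3224, np.float64(320.7), np.float64(250.5), 293, 220, 56, 61)]
0.07 [0.58110651 0.36435487 0.07      ] 0.07899222407050288
0.076 [0.58329752 0.36450515 0.076     ] 0.08118829903679836
```

View pics/w4.png

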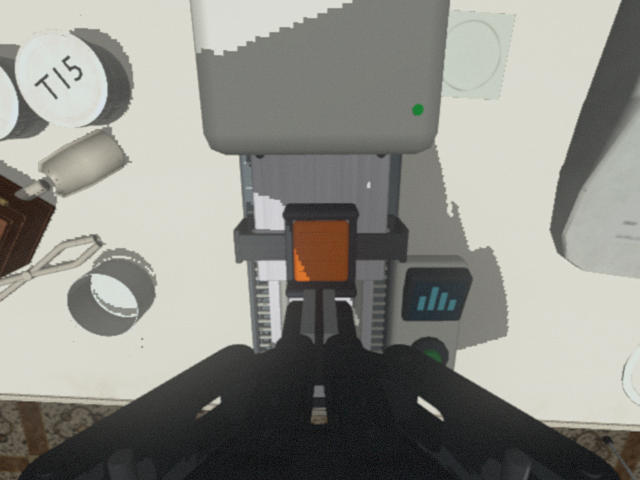

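The pad is now about 80-81 mm further on, which is the home position, and nothing is touching it. Next I go over the key and use the change of view to check that the pad is up.

Call:
carry_out:
  targets:
    - [-0.03, 0.025, 0, 0, 0]
    - [-0.065, 0.055, 0, 0, 0]
    - [-0.1, 0.085, 0, 0, 0]
    - [-0.1166, 0.0976, 0, 0, 0]
    - [-0.1166, 0.0976, 0, 0, 0]
    - [-0.1166, 0.0976, 0, 0, 0]

```text
time_s: 10.1
position: [0.4726, 0.2619, 0.1755]
eef_rot: [1.0, 0.029, 0.001, -0.0]
contact_force: [-0.8, 0.3, 0.3]
opening: 0.0004
grasp_force: 0.0
```

Run:
```python
from h import *
s=sense();print(s["position"],s["eef_rot"],s["contact_force"],s["time_s"])
c=calibration("wrist");im=camera("wrist");cv2.imwrite("pics/w5.png",im[:,:,::-1])
q=blob(im,(5,150,60),(22,255,255),amin=100)[0];print(q)
for z in(.07,.076):print(z,plane(c,q[0][1],q[0][2],z))
q=blob(im,(45,100,40),(85,255,255),amin=100)[0]
for k in q: print(k,plane(c,k[1],k[2],.041))
```

```text
[0.47255836 0.26186164 0.17550411] [ 9.99571210e-01  2.92610428e-02  1.03389436e-03 -3.45260414e-04] [-0.76261694  0.29534681  0.31400716] 10.1
[(5706, np.float64(148.3), np.float64(57.5), 109, 15, 78, 87)]
0.07 [0.58282137 0.36608679 0.07      ]
0.076 [0.58206969 0.36342459 0.076     ]
(450, np.float64(318.1), np.float64(232.0), 307, 220, 24, 25) [0.47405406 0.26146383 0.041     ]
```

View pics/w5.png

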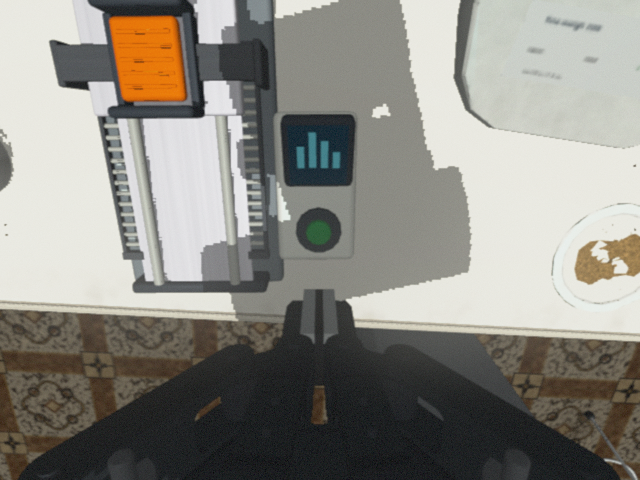

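The key is at (318,232), directly ahead of the fingertips, and the pad is at (148,57). Triangulating the pad's height gives about 73.6 mm, between its up and down values. I'll settle it with a light touch on the pad before pressing the key.

Call:
carry_out:
  targets:
    - [0.035, -0.03, 0, 0, 0]
    - [0.07, -0.06, 0, 0, 0]
    - [0.1, -0.085, 0, 0, 0]
    - [0.1154, -0.0955, 0, 0, 0]
    - [0.1154, -0.0955, 0.03, 0, 0]
    - [0.1154, -0.0955, 0.06, 0, 0]
    - [0.1154, -0.0955, 0.072, 0, 0]
    - [0.1154, -0.0955, 0.072, 0, 0]
    - [0.1154, -0.0955, 0.072, 0, 0]

```text
time_s: 11.28
position: [0.5818, 0.364, 0.1045]
eef_rot: [1.0, 0.029, 0.001, -0.0]
contact_force: [-0.4, -0.6, 0.4]
opening: 0.0003
grasp_force: 0.0
```

Call:
carry_out:
  targets:
    - [0, 0, 0.002, 0, 0]
    - [0, 0, 0.004, 0, 0]
    - [0, 0, 0.004, 0, 0]

```text
time_s: 11.65
position: [0.5807, 0.3633, 0.0995]
eef_rot: [1.0, 0.029, 0.0, -0.0]
contact_force: [0.2, -0.1, -0.6]
opening: 0.0002
grasp_force: 0.0
```

Call:
carry_out:
  targets:
    - [0, 0, 0.001, 0, 0]
    - [0, 0, 0.002, 0, 0]
    - [0, 0, 0.002, 0, 0]

```text
time_s: 12.02
position: [0.5808, 0.3634, 0.0979]
eef_rot: [1.0, 0.029, 0.0, -0.0]
contact_force: [-1.6, -0.7, 5.3]
opening: -0.0001
grasp_force: 2.2
```

Contact came with the tip at 76 mm and 5 N, so the pad is fully up and locked. Now the key.

Call:
carry_out:
  targets:
    - [0, 0, -0.02, 0, 0]
    - [0, 0, -0.05, 0, 0]
    - [-0.02, 0.015, -0.07, 0, 0]
    - [-0.055, 0.045, -0.07, 0, 0]
    - [-0.09, 0.075, -0.07, 0, 0]
    - [-0.113, 0.095, -0.07, 0, 0]
    - [-0.113, 0.095, -0.04, 0, 0]
    - [-0.113, 0.095, 0, 0, 0]
    - [-0.113, 0.095, 0.025, 0, 0]
    - [-0.113, 0.095, 0.025, 0, 0]
    - [-0.113, 0.095, 0.025, 0, 0]

```text
time_s: 13.4
position: [0.4745, 0.2623, 0.0735]
eef_rot: [1.0, 0.029, 0.001, -0.0]
contact_force: [0.8, -0.5, 0.3]
opening: 0.0001
grasp_force: 0.0
```

Call:
carry_out:
  targets:
    - [0, 0, 0.005, 0, 0]
    - [0, 0, 0.01, 0, 0]
    - [0, 0, 0.013, 0, 0]
    - [0, 0, 0.0155, 0, 0]
    - [0, 0, 0.018, 0, 0]
    - [0, 0, 0.018, 0, 0]
    - [0, 0, 0.018, 0, 0]

```text
time_s: 14.28
position: [0.474, 0.2621, 0.058]
eef_rot: [1.0, 0.029, 0.001, -0.0]
contact_force: [-5.3, -2.0, 28.8]
opening: 0.0002
grasp_force: 14.2
```

Call:
carry_out:
  targets:
    - [0, 0, -0.005, 0, 0]
    - [0, 0, -0.015, 0, 0]
    - [0, 0, -0.05, 0, 0]
    - [0, 0, -0.1, 0, 0]
    - [0, 0, -0.13, 0, 0]
    - [0, 0, -0.13, 0, 0]

```text
time_s: 15.02
position: [0.4747, 0.2623, 0.1865]
eef_rot: [1.0, 0.029, 0.002, -0.001]
contact_force: [0.7, 0.6, -0.3]
opening: -0.0001
grasp_force: 0.0
```

Run:
```python
from h import *
s=sense();print(s["position"],s["contact_force"],s["time_s"])
im=camera("wrist");cv2.imwrite("pics/w6.png",im[:,:,::-1])
```

```text
[0.47466194 0.26234638 0.18646887] [ 0.69966272  0.5697605  -0.28268028] 15.025
```

View pics/w6.png

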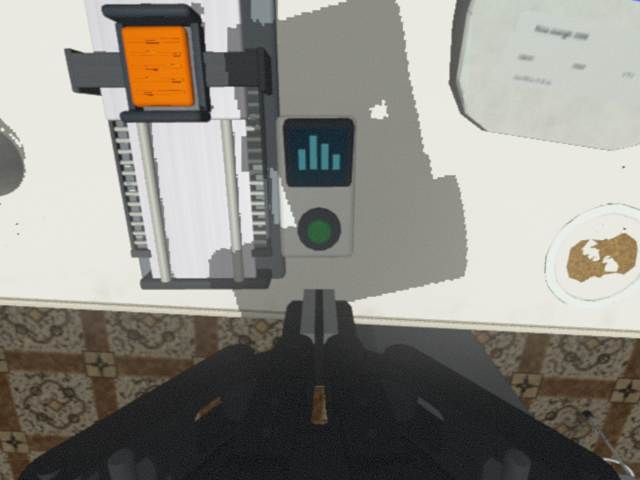

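The key is back up at (319,230), the pad is up at (157,66) with the carriage home, and the arm is clear of everything. Handing in.

```bash
python3 -c "
from workcell import *
print(job_done())"
```

```text
the job is handed in; nothing more can be done
None
```

I pushed the slide home and it locked with the pad back up. I then pressed the green key right down and let it go, and handed the job in at about 15 s; the hand-in gave no verdict.

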